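Index the polisher's work rest to the next pin hole

ROBOT

A 7-joint arm with a two-finger parallel gripper is mounted at the origin on the work surface. World frame = base frame: x ahead of the robot, y to its left, z up, the work surface at z = 0. Lengths are in m, angles in rad, forces in N, time in s.
With the tool pointing down it reaches from about 0.4 to 0.85 m from the base axis. Payload 4.5 kg.
Tool frame: the origin (TCP) lies between the finger pads; the fingertips stand 19 mm ahead of it and the grasp point (between the pads) is the TCP (r.tips_ahead is the distance from the TCP to the fingertips, in m); z points along the fingers, y is the line along which they close (so a half turn about z gives the same grasp; the last joint's range is limited). The gripper opens to 88 mm and grips with 3 to 60 N. Pads are 18 mm wide; open, the fingers measure 123 mm over their backs; the gripper's body (75 mm by 187 mm) begins 45 mm behind the grasp point.
Start: joints at [1.375, 0.689, -0.195, 1.565, 0.157, 0.902, -0.215], TCP at [0.142, -0.609, 0.228] pointing down, gripper open.
Joint ranges: [-3.01, 3.01], [-0.46, 2.08], [-1.47, 1.51], [0.13, 2.56], [-1, 4.14], [0.04, 2.09], [-2.66, 2.66]. Speed limits (rad/s): [2.57, 2.57, 3.14, 3.14, 3.14, 3.14, 3.14].

INTERFACE

Orientations are given as a unit quaternion [x, y, z, w].
In Python, from plant import r, cams, models gives the robot as it stands. The module is installed in compiled form; this text tells all that it offers.
- The arm moves only by the tool jog_arm, never from a script. Its arguments are lists of equal length, an entry for each row: "turn": the turn, a rotation vector about the tool's x, y, z in rad, a list of three; "translation": the shift along the tool's x, y, z in m, a list of three; "grip": the closure, from 0 (fully open) to 1 (shut). In form: {"turn": [[ax, ay, az], ...], "translation": [[tx, ty, tz], ...], "grip": [grip, ...]}. A call has 1 to 20 rows; each row is the pose to reach, as a shift and turn from the pose commanded when the call began, along the tool's axes at that moment; what a row does not reach only later rows make up. A row lasts 1/8 s, in which the tool goes at most 62.5 mm and 10.7 degrees, less where a joint would pass 70% of its speed; a pose out of reach is approached as far as the arm can. A call with a gripper value outside its range is refused whole. The fingers move at their own pace and stop on an object; "force" is the grip in N (left out, the last holds). Time passes only in rows, so rows that repeat a pose let the fingers close. It gives the time, the measured TCP pose, the force, the opening and the grip force at its end, in the units of the state.
- r.get_state(): the state, without advancing time (a new reading comes with each control period).
- cams.snapshot(name): name is "scene" or "top"; returns the picture (420x560x3 uint8, red, green, blue); there is no depth.
- cams.camera_params(name): a dict with "fx", "fy", "cx", "cy" (pixels), "k1" (the pictures are not rectified: a ray, as slopes to the right and down, at radius r is drawn at 1 + k1 r^2 times it, then the intrinsics apply), "eye" and "orientation" of the camera in the world. Camera axes: x right, y up, looking along -z (the intrinsics and any distortion apply to the point x, -y, -z); pixel columns grow to the right and rows downward; lengths in m; the calibration is good to about 2 mm. A picture is of the moment at which its call begins. camera_params takes no time and is no camera call.
- r.finish_job(): hands the job in; it is judged then, once.
Trained networks look in the newest picture that a camera, given by its name, has taken for a name from the list of things; names that differ only in an ending like _2 or _b are one class to them, and where a whole thing is asked for, a point or a joint stands for the part that bears it (a point fixed in the world has none). Each returns a list of dicts, best first, with "p" (0 to 1); they miss things now and then, are a little off and sometimes report something else, mostly with a low value. They report only what shows in the picture. A call takes as long as a camera call.
- models.find_in(camera, name): "position" ([x, y, z] in m, in world coordinates, good to about 4 mm: the middle of the surface that is visible of it).
- models.masks_of(camera, name): "pixels" (420x560 bool, what is visible of it).
- models.place_of(camera, name): "position" ([x, y, z] in m, in world coordinates, good to about 4 mm: a listed point, or the origin of a listed thing).
The state is a dict: "clock": time; "q": joint angles; "qd": joint speeds; "joint_torque": joint torques, N m; "tool_pos": TCP position; "eef_rot": TCP orientation; "contact_force": force on the tool from outside, world axes, zero at the start; "moment": the same for the moment, N m; "opening": opening from 0.0 (shut) to 1.0 (fully open); "finger_force": force on a finger pad.
Only numpy, scipy, OpenCV 4.12 (cv2) and the standard library are available. Lean on these libraries where they do the work, as an engineer would, in place of code of your own. Each camera call takes 0.05 s, during which the arm holds its last target. There are 200 camera calls.

TASK

Move the polisher's sliding work rest one hole nearer the wheel: draw its black-headed detent pin up out of the hole, slide the rest towards the wheel until it lines up with the next hole, and push the pin straight down through both until it clicks and its head sits fully down on the boss. Do it by feel, without forcing the pin (never more than about 40 N), leave the things lying on the bench alone, and let go.

Things in the scene. Friction and masses are not known exactly. Their poses are not given: they have to be found in the camera images.
- machine: Fixed bench polisher with the slide rail of its work rest. Origin: at bench height under the first pin hole, where the pin starts. x: level, the slide direction, from there to the polishing wheel (150 mm across, axle 300 mm along x, 118 mm up; motor on the wheel's -y side). z: up. The rail is a flat steel bar 52 mm wide, top 40 mm above the bench, under the rest.
- rail_hole (a point): Centre of the first hole at the bar's top. Holes: upright, 11 mm wide, 30 mm deep. The NEXT hole lies 38 to 62 mm further along machine x, exactly on that line; it differs per machine, is hidden under the rest and is not measured: a pin tip pressed lightly on the flat bar drops in there. In each hole, 10 mm down, two spring balls stand out from the walls and snap into the pin's groove.
- rest (a joint): How far the work rest has slid from the first hole towards the wheel, m: 0 at the start, at most 0.075. It runs level along machine x, cannot lift, slides with a friction of about 3 N and stays where it is left.
- rest_hole (a point): Moves with the rest: centre of the upper mouth of its 11 mm pin hole, 62 mm above the bench, on a round steel boss (22 mm across, 13 mm high) on the rest's aluminium plate (72 mm wide, top 49 mm above the bench). The hole goes down to the bar, 22 mm below the mouth. The rest's upright table (95 mm wide, top 100 mm above the bench) begins 110 mm from the hole on the wheel side.
- pin_grip (a point): Centre of the pin's black cylindrical head, 24 mm across, 30 mm high (half-way up, on the axis; z up along the pin). Starts 77 mm above the bench, fully home and upright in the first hole. Drawn up 20 mm, the tip is level with the bar's top while the shank is still guided by the rest, so the pin can drag the rest along. Once home the head stops on the boss.
- pin: The loose pin (105 to 210 g). Origin on its axis under the head, 15 mm below the head's centre. Steel shank below: 10 mm across, 42 mm long, last 4 mm tapering to 6 mm at the tip, ring groove 10 mm above the tip. Drawing out takes 8 to 14 N over the first 5 mm, then it snaps free; pushing in takes about 8 to 14 N some 6 mm short of home, then it snaps in.
- spanner: Steel open-ended spanner, 170 mm long, lying loose on the bench (origin at its middle); to be left alone.
- compound_jar: White jar with a steel cap, 64 mm across, 70 mm high, standing loose on the bench (origin under its centre); to be left alone.
- collar: Steel collar, 44 mm across, 18 mm high, lying loose on the bench (origin under its centre); to be left alone.

How it is judged:
By the outcome, as a careful person would: the job done as asked, in the order asked, and still so for the second after the job is handed in, with the robot touching nothing.
It also fails if it takes over 56 s, if anything falls off the work surface, if the arm or the gripper's body presses on something with over 40 N, if the wrist force passes 120 N, or if a joint passes its speed limit or range.

## Working session

There is one attempt and no reset: what is moved stays moved. The work goes in short steps, Python scripts to look and compute and a tool call to move; the robot and the scene stay as the last step left them, time stands still between calls to the robot, and variables do not carry over. Pictures are saved under pics/ and viewed, at most 10 in all, crops included, and the job is handed in when it is done.

Besides the shell and the picture viewer there is one more tool, called after "Request:" as name(argument=value, ...) on one line, values as JSON. jog_arm: Moves the arm, as the interface text tells. Its arguments: {"type":"object","properties":{"turn":{"type":"array"},"translation":{"type":"array"},"grip":{"type":"array"},"force":{"type":"number"}},"required":["turn","translation","grip"]}

```bash
mkdir -p pics; python3 - <<'E'
from plant import r,cams,models
import cv2,numpy as np
s=r.get_state();print({k:np.round(v,3).tolist() for k,v in s.items()})
for c in("scene","top"):
    im=cams.snapshot(c);cv2.imwrite(f"pics/{c}0.png",im[:,:,::-1])
    p=cams.camera_params(c);print(c,p)
    for n in("machine","rest_hole","pin_grip","pin","rail_hole","spanner","compound_jar","collar"):
        print(n,[(np.round(d["position"],4).tolist(),round(d["p"],2)) for d in models.place_of(c,n)[:2]])
E
```

```text
{'clock': 0.0, 'q': [1.375, 0.69, -0.195, 1.566, 0.157, 0.903, -0.215], 'qd': [0.0, 0.001, 0.0, 0.001, 0.0, 0.0, -0.001], 'joint_torque': [-0.001, -52.756, -1.267, -15.342, -0.053, 0.007, 0.0], 'tool_pos': [0.142, -0.608, 0.227], 'eef_rot': [0.993, 0.115, -0.0, -0.001], 'contact_force': [-0.223, -0.531, 0.228], 'moment': [0.01, -0.027, 0.007], 'finger_force': 0.0, 'opening': 1.001}
scene {'fx': 487.4145363570504, 'fy': 487.4145363570504, 'cx': 278.73786922601636, 'cy': 214.74332661394686, 'k1': -0.06386373792513071, 'eye': array([ 1.067043  , -0.37221771,  0.69980239]), 'orientation': array([0.27585141, 0.18640892, 0.53891044, 0.77377856])}
machine [([0.5702, -0.0973, 0.0015], 0.63)]
rest_hole [([0.5713, -0.0956, -0.0024], 0.71), ([0.5723, -0.0965, 0.0608], 0.57)]
pin_grip [([0.5663, -0.0952, 0.078], 0.8)]
pin [([0.5723, -0.094, 0.0612], 0.67)]
rail_hole [([0.5693, -0.0992, 0.039], 0.66)]
spanner [([0.5046, -0.3739, 0.0007], 0.6)]
compound_jar [([0.7225, -0.2731, 0.0001], 0.97)]
collar [([0.6265, -0.3764, 0.0018], 0.87)]
top {'fx': 402.5882776608625, 'fy': 402.5882776608625, 'cx': 279.48633540251643, 'cy': 204.42421374886, 'k1': -0.0815360440355202, 'eye': array([ 0.50487545, -0.1744267 ,  0.71553792]), 'orientation': array([ 0.04693123, -0.05616728, -0.70418313,  0.70623566])}
machine [([0.5668, -0.0987, -0.0009], 0.79)]
rest_hole [([0.5672, -0.0928, 0.0612], 0.78)]
pin_grip [([0.5725, -0.0958, 0.0745], 0.55)]
pin [([0.568, -0.0971, 0.0636], 0.6), ([0.6252, -0.3767, -0.0015], 0.23)]
rail_hole [([0.568, -0.095, 0.0381], 0.74)]
spanner [([0.5038, -0.3706, -0.0024], 0.92), ([0.6258, -0.3779, -0.0024], 0.54)]
compound_jar []
collar [([0.6232, -0.3781, -0.0042], 0.72), ([0.721, -0.2749, -0.0005], 0.65)]
```

View pics/scene0.png

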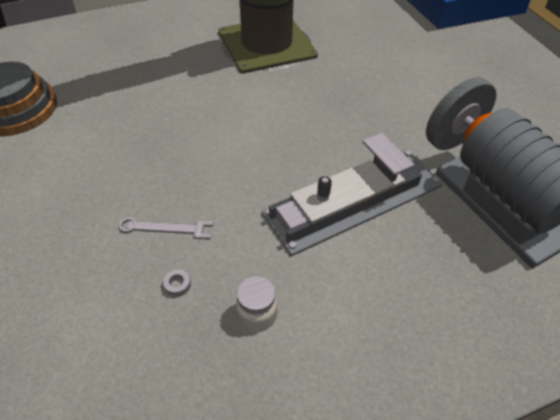

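View pics/top0.png

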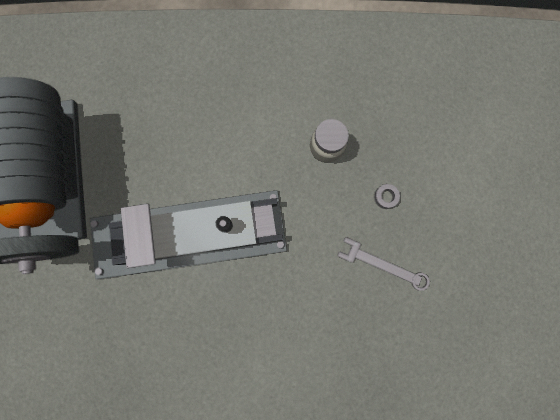

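The scene view shows the pin head at about (325,187), with the wheel to the right. In the top view the head is at (224,224), the base-plate long edges run (278,192)-(92,218) and (286,250)-(97,278), and the wheel is at the left. Loose items are well clear. Next I'll get the slide direction from the edges.

```bash
cat > h.py <<'E'
import numpy as np,cv2
from scipy.spatial.transform import Rotation as R
from plant import r,cams,models
def ray(c,uv,z):
    p=cams.camera_params(c);K=np.array([[p["fx"],0,p["cx"]],[0,p["fy"],p["cy"]],[0,0,1.]])
    a=cv2.undistortPoints(np.float64([[uv]]),K,np.array([p["k1"],0,0,0.]))[0,0]
    d=R.from_quat(p["orientation"]).apply([a[0],-a[1],-1]);e=p["eye"]
    return e+d*(z-e[2])/d[2]
E
python3 - <<'E'
from h import *
im=cv2.imread("pics/top0.png",0)
L=cv2.createLineSegmentDetector().detect(im)[0][:,0]
for l in L:
    n=np.hypot(l[2]-l[0],l[3]-l[1])
    if n>40 and 85<min(l[0],l[2]) and max(l[0],l[2])<300 and 180<min(l[1],l[3])and max(l[1],l[3])<290:
        for z in(0.01,.049):
            a,b=ray("top",l[:2],z),ray("top",l[2:],z)
            print(np.round(l),round(n),z,np.round(np.degrees(np.arctan2(b[1]-a[1],b[0]-a[0])),2),np.round((a+b)/2,4)[:2])
# head centre
for c,z in(("scene",.077),("top",.077)):
    for d in models.masks_of(c,"pin_grip")[:1]:
        m=d["pixels"];v,u=np.nonzero(m);print(c,m.sum(),u.mean(),v.mean(),ray(c,(u.mean(),v.mean()),z+(.008 if c=="top" else .004)))
for k in(0,1,2):
  for c in("scene","top"):
    cams.snapshot(c)
    print([(np.round(d["position"],4).tolist(),round(d["p"],2)) for n in("pin_grip","rest_hole") for d in models.place_of(c,n)[:1]])
s=r.get_state();print(s["tool_pos"],R.from_quat(s["eef_rot"]).as_matrix().round(4))
E
```

```text
[177. 255. 254. 243.] 78 0.01 -81.12 [ 0.53  -0.072]
[177. 255. 254. 243.] 78 0.049 -81.12 [ 0.5287 -0.0777]
[256. 243. 249. 201.] 43 0.01 8.94 [ 0.5774 -0.1359]
[256. 243. 249. 201.] 43 0.049 8.94 [ 0.5734 -0.138 ]
[153. 262. 147. 203.] 59 0.01 8.81 [0.5581 0.0444]
[153. 262. 147. 203.] 59 0.049 8.81 [0.5552 0.0323]
[282. 241. 193. 256.] 90 0.01 99.42 [ 0.5307 -0.1108]
[282. 241. 193. 256.] 90 0.049 99.42 [ 0.5293 -0.1143]
[248. 200. 173. 212.] 76 0.01 98.83 [ 0.6053 -0.0617]
[248. 200. 173. 212.] 76 0.049 98.83 [ 0.5997 -0.0679]
scene 263 323.70722433460077 186.17110266159696 [ 0.56876737 -0.0980673   0.081     ]
top 206 223.60679611650485 223.67961165048544 [ 0.56663268 -0.09480556  0.085     ]
[([0.5699, -0.0983, 0.0752], 0.72), ([0.572, -0.0962, 0.0649], 0.61)]
[([0.5696, -0.096, 0.0765], 0.79), ([0.5688, -0.0949, 0.0641], 0.86)]
[([0.5688, -0.0979, 0.0759], 0.82), ([0.5702, -0.096, 0.0614], 0.73)]
[([0.5723, -0.0943, 0.0772], 0.66), ([0.5692, -0.0938, 0.064], 0.69)]
[([0.5693, -0.0973, 0.0747], 0.75), ([0.57, -0.096, 0.0627], 0.69)]
[([0.5705, -0.0934, 0.0781], 0.79), ([0.5675, -0.0964, 0.0641], 0.91)]
[ 0.14238769 -0.60858481  0.22823615] [[ 9.737e-01  2.278e-01  0.000e+00]
 [ 2.278e-01 -9.737e-01 -1.000e-04]
 [ 0.000e+00  1.000e-04 -1.000e+00]]
```

```bash
python3 -c "
import cv2
a=cv2.imread('pics/top0.png')[180:290,80:300];cv2.imwrite('pics/c1.png',cv2.resize(a,None,fx=3.6,fy=3.6,interpolation=cv2.INTER_CUBIC))"
```

```text
(no output)
```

View pics/c1.png

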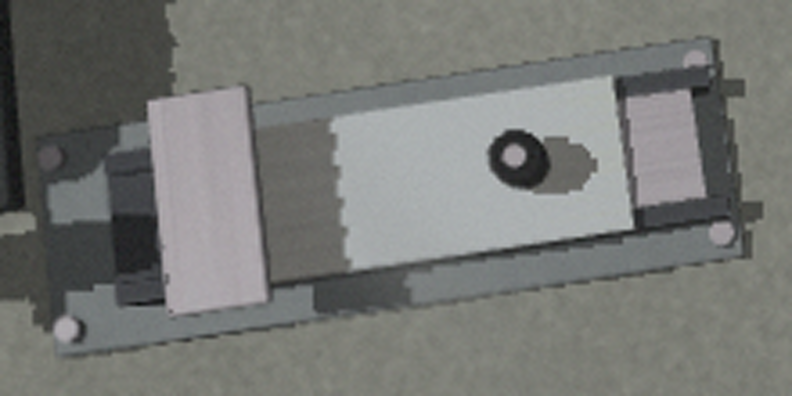

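The crop confirms the rest plate and rail lie along one line at 98.9° in the world, with the head at crop pixel (518,158). I'll close the fingers along the slide direction and go above the pin.

Request:
jog_arm(turn=[[0,0,0.02],[0,0,0.05],[0,0,0.075],[0,0,0.075],[0,0,0.075],[0,0,0.075],[0,0,0.075],[0,0,0.075],[0,0,0.075],[0,0,0.075],[0,0,0.075],[0,0,0.075],[0,0,0.075],[0,0,0.075],[0,0,0.075],[0,0,0.075]], translation=[[0.02,-0.015,0],[0.06,-0.045,0],[0.1,-0.075,0],[0.14,-0.106,0],[0.18,-0.136,0],[0.22,-0.166,0],[0.26,-0.196,0],[0.3,-0.226,0],[0.34,-0.256,0],[0.38,-0.287,0],[0.42,-0.317,0],[0.46,-0.347,0],[0.5,-0.377,0],[0.525,-0.396,0.03],[0.5325,-0.4017,0.06],[0.5325,-0.4017,0.07]], grip=[0,0,0,0,0,0,0,0,0,0,0,0,0,0,0,0])

```text
clock: 3.9
tool_pos: [0.5688, -0.095, 0.1567]
eef_rot: [0.997, 0.078, -0.001, -0.0]
contact_force: [-0.6, -0.2, -0.3]
opening: 1.0
finger_force: 0.0
```

```bash
python3 - <<'E'
from h import *
cv2.imwrite("pics/s1.png",cams.snapshot("scene")[60:300,180:460,::-1].repeat(2,0).repeat(2,1))
print([(np.round(d["position"],4).tolist(),round(d["p"],2)) for n in("pin_grip","rest_hole") for d in models.place_of("scene",n)[:1]])
s=r.get_state();print(s["tool_pos"],R.from_quat(s["eef_rot"]).as_matrix().round(4),s["contact_force"],s["q"],s["clock"])
E
```

```text
[([0.5688, -0.0959, 0.0633], 0.69)]
[ 0.56902862 -0.09721926  0.15847522] [[ 9.882e-01  1.529e-01 -4.000e-04]
 [ 1.529e-01 -9.882e-01 -7.000e-04]
 [-5.000e-04  7.000e-04 -1.000e+00]] [-0.07675807  0.22794776 -0.01855966] [ 0.14123336  0.71613167 -0.08928473  1.78358218  0.09859387  0.64652271
 -1.42227883] 4.05
```

View pics/s1.png

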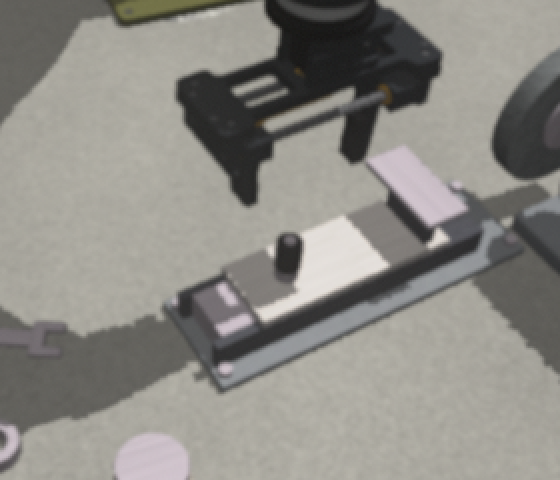

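The gripper straddles the pin (head at about (289,250) in this crop), clear of the rest table. I'll go down and grip.

Request:
jog_arm(turn=[[0,0,0],[0,0,0],[0,0,0],[0,0,0],[0,0,0],[0,0,0],[0,0,0],[0,0,0],[0,0,0],[0,0,0],[0,0,0]], translation=[[0,-0.0005,0.02],[0,-0.0005,0.045],[0,-0.0005,0.065],[0,-0.0005,0.074],[0,-0.0005,0.075],[0,-0.0005,0.075],[0,-0.0005,0.075],[0,-0.0005,0.075],[0,-0.0005,0.075],[0,-0.0005,0.075],[0,-0.0005,0.075]], grip=[0,0,0,0,0.4,0.6,0.75,1,1,1,1], force=40)

```text
clock: 5.42
tool_pos: [0.5693, -0.0957, 0.0832]
eef_rot: [0.997, 0.077, -0.0, 0.0]
contact_force: [-0.1, 0.9, 0.0]
opening: 0.228
finger_force: 0.0
```

```bash
cat > st.py <<'E'
from h import *
s=r.get_state();t=np.array(s["tool_pos"]);d=t-[.5693,-.0962,0];a=np.array([-.154,.988]);b=np.array([-.988,-.154])
f=np.array(s["contact_force"])
print("t",s["clock"],"tcp",t.round(4),"along/left",(d[:2]@a).round(4),(d[:2]@b).round(4),"F a/l/z",(f[:2]@a).round(1),(f[:2]@b).round(1),f[2].round(1),"M",np.round(s["moment"],2),"open",s["opening"]*88,"ff",s["finger_force"])
E
python3 st.py
```

```text
t 5.425 tcp [ 0.5693 -0.0957  0.0832] along/left 0.0005 -0.0001 F a/l/z 0.9 -0.1 0.0 M [ 0.02 -0.01 -0.02] open 20.088330097397694 ff 0.0
```

```bash
python3 - <<'E'
from h import *
cv2.imwrite("pics/s2.png",cams.snapshot("scene")[120:250,250:420,::-1].repeat(4,0).repeat(4,1))
for n in("pin_grip","rest_hole"):print([(np.round(d["position"],4).tolist(),round(d["p"],2)) for d in models.place_of("scene",n)[:2]])
E
python3 st.py
```

```text
[([0.5665, -0.0977, 0.0759], 0.76), ([0.5671, -0.0972, 0.0413], 0.3)]
[([0.5721, -0.095, 0.0637], 0.82)]
t 5.575 tcp [ 0.5693 -0.0956  0.0832] along/left 0.0006 -0.0001 F a/l/z -0.3 -0.3 0.1 M [ 0.02 -0.   -0.07] open 8.31676930407339 ff 0.0
```

View pics/s2.png

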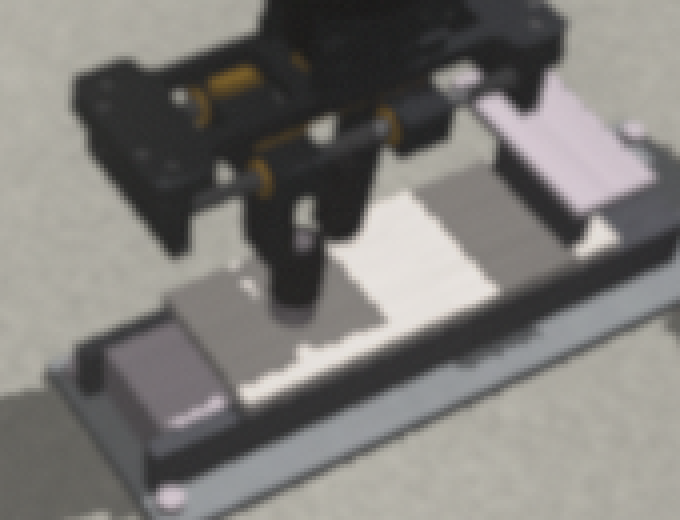

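```bash
python3 - <<'E'
from h import *
def proj(c,P):
    p=cams.camera_params(c);q=R.from_quat(p["orientation"]).inv().apply(np.array(P)-p["eye"])
    x,y=q[0]/-q[2],-q[1]/-q[2];k=1+p["k1"]*(x*x+y*y);return np.round([p["fx"]*x*k+p["cx"],p["fy"]*y*k+p["cy"]],1)
for z in(.064,.083,.092):
    u=proj("scene",[.5693,-.0957,z]);print(z,u,(u-[250,120])*4)
print("tip as seen, z .064",ray("scene",(336,180),.064), "head top cap",ray("scene",(250+304/4,120+238/4),.092))
im=cams.snapshot("top");cv2.imwrite("pics/t2.png",im[150:300,120:330,::-1].repeat(3,0).repeat(3,1))
cv2.imwrite("pics/s3.png",cams.snapshot("scene")[120:250,250:420,::-1].repeat(4,0).repeat(4,1))
print([(d["position"],d["p"]) for d in models.place_of("top","pin_grip")[:2]])
E
python3 st.py
```

```text
0.064 [324.3 192.6] [297.2 290.4]
0.083 [325.2 185.3] [300.8 261.2]
0.092 [325.6 181.7] [302.4 246.8]
tip as seen, z .064 [ 0.54896303 -0.06387207  0.064     ] head top cap [ 0.56489106 -0.09304544  0.092     ]
[]
t 5.725 tcp [ 0.5693 -0.0957  0.0832] along/left 0.0005 -0.0001 F a/l/z 0.2 1.6 -0.7 M [-0.05 -0.05  0.02] open 0.6979925933509429 ff 0.0
```

View pics/s3.png

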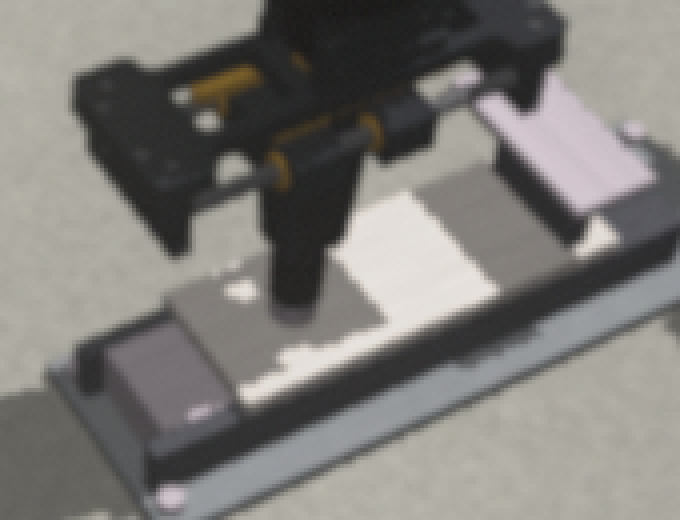

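```bash
python3 - <<'E'
from h import *
exec(open("/dev/stdin").read()) if 0 else None
def proj(c,P):
    p=cams.camera_params(c);q=R.from_quat(p["orientation"]).inv().apply(np.array(P)-p["eye"])
    x,y=q[0]/-q[2],-q[1]/-q[2];k=1+p["k1"]*(x*x+y*y);return np.round([p["fx"]*x*k+p["cx"],p["fy"]*y*k+p["cy"]],1)
print(r.tips_ahead)
a=np.array([-.154,.988,0]);
print("s1 seen L(305,160) R(356,140)")
for dz in(-.01,0,.01,.02,.03,.04):
    c=np.array([.569,-.0972,.1585-.019+dz]);print(dz,proj("scene",c-a*.052),proj("scene",c+a*.052))
print("s2 right seen (336,180)")
for dz in(0,.01,.02,.03,.04): print(dz,proj("scene",np.array([.5693,-.0957,.064+dz])+a*.014))
s=r.get_state();print(s["q"])
E
```

```text
0.019
s1 seen L(305,160) R(356,140)
-0.01 [299.4 177.4] [352.7 155.6]
0 [299.7 173. ] [353.4 151.2]
0.01 [299.9 168.6] [354.2 146.8]
0.02 [300.2 164.1] [355.  142.3]
0.03 [300.5 159.5] [355.8 137.7]
0.04 [300.8 154.9] [356.6 133. ]
s2 right seen (336,180)
0 [331.  189.7]
0.01 [331.5 185.9]
0.02 [332.1 182. ]
0.03 [332.6 178. ]
0.04 [333.2 173.9]
[ 0.12919061  0.83217404 -0.07351253  1.82840005  0.11689081  0.48514673
 -1.43978993]
```

View pics/t2.png

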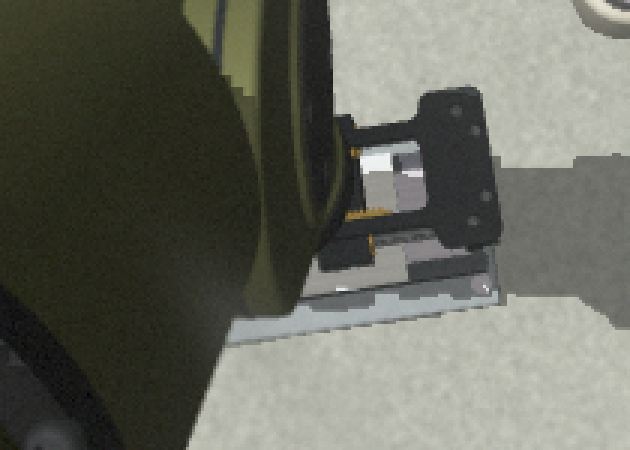

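Fully closed, the fingertips in s3 sit at about (305,240), hiding the dot on the head's top at (305,238). So the fingers are above the head. The real tips are about 25-30 mm higher than the reported TCP says, and s1 shows the same offset. I'll reopen, lower part-way and check.

Request:
jog_arm(turn=[[0,0,0],[0,0,0],[0,0,0],[0,0,0],[0,0,0],[0,0,0],[0,0,0],[0,0,0],[0,0,0]], translation=[[0,0,0],[0,0,0],[0,0,0],[0,0,0],[0,0,0],[0,0,0.004],[0,0,0.009],[0,0,0.013],[0,0,0.013]], grip=[0.4,0.4,0.4,0.4,0.4,0.4,0.4,0.4,0.4])

```text
clock: 6.85
tool_pos: [0.569, -0.0956, 0.0697]
eef_rot: [0.997, 0.077, -0.0, -0.0]
contact_force: [-0.6, -0.9, 0.1]
opening: 0.6
finger_force: 0.0
```

```bash
python3 - <<'E'
from h import *
cv2.imwrite("pics/s4.png",cams.snapshot("scene")[120:250,250:420,::-1].repeat(4,0).repeat(4,1))
E
python3 st.py
```

```text
t 6.9 tcp [ 0.5691 -0.0956  0.0699] along/left 0.0006 0.0001 F a/l/z 0.1 0.3 -0.1 M [-0.01 -0.03  0.01] open 52.95761765076926 ff 0.0
```

View pics/s4.png

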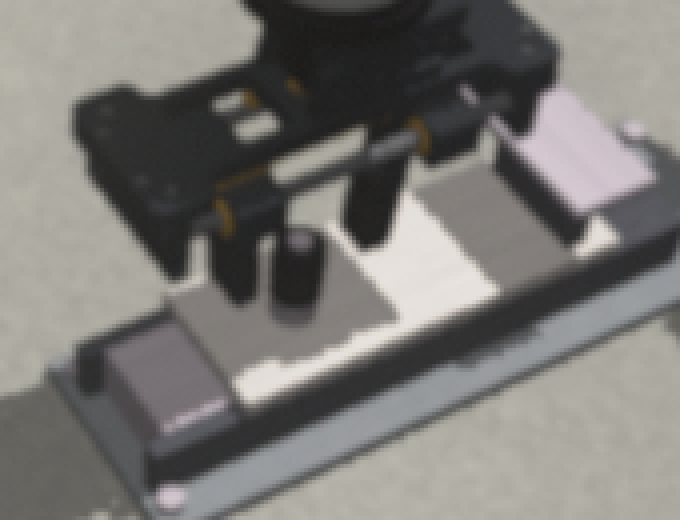

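The tips are at about (240,300) and (372,245), straddling the head (top at (302,238)) at roughly half its height. I'll close lightly to confirm.

Request:
jog_arm(turn=[[0,0,0],[0,0,0],[0,0,0],[0,0,0],[0,0,0]], translation=[[0,0,0],[0,0,0],[0,0,0],[0,0,0],[0,0,0]], grip=[1,1,1,1,1], force=5)

```text
clock: 7.52
tool_pos: [0.5694, -0.0958, 0.0703]
eef_rot: [0.997, 0.077, 0.0, 0.0]
contact_force: [-0.7, -1.1, 1.5]
opening: 0.266
finger_force: 5.0
```

```bash
python3 st.py
```

```text
t 7.525 tcp [ 0.5694 -0.0958  0.0703] along/left 0.0004 -0.0002 F a/l/z -1.0 0.9 1.5 M [-0.11  0.01 -0.07] open 23.44273153295525 ff 4.999081939458847
```

Gripped at 23.4 mm, the head's width, so the height offset is real. I'll open slightly, lower 10 mm and regrip firmly.

Request:
jog_arm(turn=[[0,0,0],[0,0,0],[0,0,0],[0,0,0],[0,0,0],[0,0,0],[0,0,0],[0,0,0],[0,0,0]], translation=[[0,0,0],[0,0,0.003],[0,0,0.007],[0,0,0.01],[0,0,0.01],[0,0,0.01],[0,0,0.01],[0,0,0.01],[0,0,0.01]], grip=[0.6,0.6,0.6,0.6,0.6,1,1,1,1], force=40)

```text
clock: 8.65
tool_pos: [0.5694, -0.0957, 0.0603]
eef_rot: [0.997, 0.077, 0.0, 0.0]
contact_force: [0.3, -1.0, -0.6]
opening: 0.263
finger_force: 40.0
```

```bash
python3 st.py
```

```text
t 8.65 tcp [ 0.5694 -0.0957  0.0603] along/left 0.0005 -0.0002 F a/l/z -1.0 -0.1 -0.6 M [-0.04 -0.02  0.02] open 23.174172507609903 ff 39.998999275267124
```

Request:
jog_arm(turn=[[0,0,0],[0,0,0],[0,0,0],[0,0,0],[0,0,0],[0,0,0],[0,0,0],[0,0,0],[0,0,0],[0,0,0],[0,0,0],[0,0,0]], translation=[[0,0,-0.0015],[0,0,-0.003],[0,0,-0.0045],[0,0,-0.006],[0,0,-0.0075],[0,0,-0.01],[0,0,-0.0125],[0,0,-0.015],[0,0,-0.0175],[0,0,-0.02],[0,0,-0.0215],[0,0,-0.0215]], grip=[1,1,1,1,1,1,1,1,1,1,1,1])

```text
clock: 10.15
tool_pos: [0.5694, -0.0957, 0.0818]
eef_rot: [0.997, 0.077, 0.0, 0.0]
contact_force: [-0.3, 0.1, -2.2]
opening: 0.26
finger_force: 40.0
```

```bash
python3 - <<'E'
from h import *
cv2.imwrite("pics/s5.png",cams.snapshot("scene")[120:250,250:420,::-1].repeat(4,0).repeat(4,1))
E
python3 st.py
```

```text
t 10.2 tcp [ 0.5693 -0.0956  0.0817] along/left 0.0006 -0.0001 F a/l/z 0.2 -0.1 -1.3 M [-0.04 -0.02  0.01] open 22.968970236407067 ff 39.99936165288091
```

View pics/s5.png

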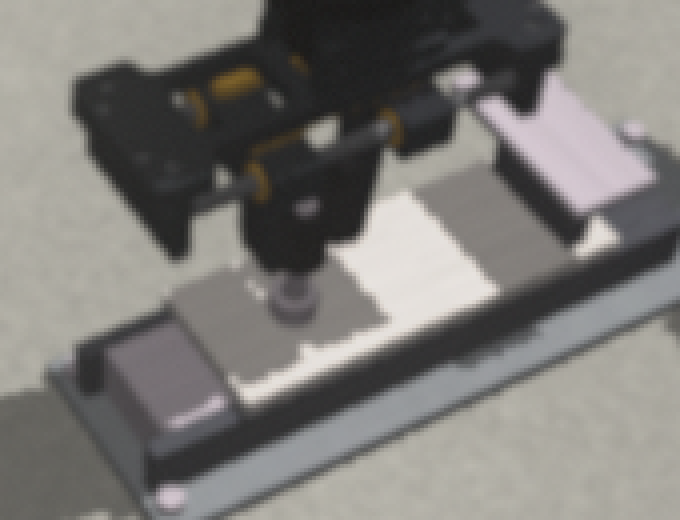

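The pin is raised: its shank shows at (295,285) above the boss. I'll drag the rest 35 mm.

Request:
jog_arm(turn=[[0,0,0],[0,0,0],[0,0,0],[0,0,0],[0,0,0],[0,0,0],[0,0,0],[0,0,0],[0,0,0],[0,0,0]], translation=[[0,-0.002,0],[0,-0.006,0],[0,-0.01,0],[0,-0.015,0],[0,-0.02,0],[0,-0.025,0],[0,-0.03,0],[0,-0.033,0],[0,-0.035,0],[0,-0.035,0]], grip=[1,1,1,1,1,1,1,1,1,1])

```text
clock: 11.45
tool_pos: [0.5638, -0.0606, 0.0817]
eef_rot: [0.997, 0.078, -0.0, -0.0]
contact_force: [0.9, -1.3, -2.9]
opening: 0.261
finger_force: 40.0
```

```bash
python3 st.py
```

```text
t 11.45 tcp [ 0.5638 -0.0606  0.0817] along/left 0.036 -0.0001 F a/l/z -1.5 -0.7 -2.9 M [-0.28 -0.06  0.03] open 22.954337461980934 ff 40.00905917957425
```

Request:
jog_arm(turn=[[0,0,0],[0,0,0],[0,0,0],[0,0,0]], translation=[[0,0,0.0005],[0,0,0.001],[0,0,0.0015],[0,0,0.002]], grip=[1,1,1,1])

```text
clock: 11.95
tool_pos: [0.5642, -0.0607, 0.0801]
eef_rot: [0.997, 0.077, 0.0, -0.0]
contact_force: [0.2, 0.2, 5.4]
opening: 0.263
finger_force: 40.0
```

```bash
python3 st.py
```

```text
t 11.95 tcp [ 0.5642 -0.0607  0.0801] along/left 0.0358 -0.0005 F a/l/z 0.1 -0.3 5.4 M [ 0.04  0.17 -0.01] open 23.121481419242503 ff 39.999353885650635
```

Contact with the bar is at z 0.080, exactly 20 mm up, so the pin hasn't slipped. I'll slide while pressing lightly and watch for the drop in Fz.

Request:
jog_arm(turn=[[0,0,0],[0,0,0],[0,0,0],[0,0,0]], translation=[[0,-0.001,0.0002],[0,-0.002,0.0002],[0,-0.003,0.0002],[0,-0.003,0.0002]], grip=[1,1,1,1])

```text
clock: 12.45
tool_pos: [0.5641, -0.0601, 0.0801]
eef_rot: [0.997, 0.077, 0.001, 0.001]
contact_force: [0.2, -4.9, 4.9]
opening: 0.258
finger_force: 40.1
```

Request:
jog_arm(turn=[[0,0,0],[0,0,0],[0,0,0],[0,0,0]], translation=[[0,-0.001,0],[0,-0.002,0],[0,-0.003,0],[0,-0.003,0]], grip=[1,1,1,1])

```text
clock: 12.95
tool_pos: [0.5638, -0.0581, 0.0801]
eef_rot: [0.997, 0.076, 0.001, 0.002]
contact_force: [0.7, -5.3, 5.4]
opening: 0.265
finger_force: 40.1
```

Request:
jog_arm(turn=[[0,0,0],[0,0,0],[0,0,0],[0,0,0]], translation=[[0,-0.001,0],[0,-0.002,0],[0,-0.003,0],[0,-0.003,0]], grip=[1,1,1,1])

```text
clock: 13.45
tool_pos: [0.5633, -0.0552, 0.0801]
eef_rot: [0.997, 0.076, 0.001, 0.002]
contact_force: [-0.5, -5.2, 5.6]
opening: 0.262
finger_force: 40.1
```

Request:
jog_arm(turn=[[0,0,0],[0,0,0],[0,0,0],[0,0,0]], translation=[[0,-0.001,0],[0,-0.002,0],[0,-0.003,0],[0,-0.003,0]], grip=[1,1,1,1])

```text
clock: 13.95
tool_pos: [0.5628, -0.0522, 0.0801]
eef_rot: [0.997, 0.076, 0.001, 0.002]
contact_force: [0.5, -5.6, 4.0]
opening: 0.26
finger_force: 40.1
```

Request:
jog_arm(turn=[[0,0,0],[0,0,0],[0,0,0],[0,0,0]], translation=[[0,-0.001,0],[0,-0.002,0],[0,-0.003,0],[0,-0.003,0]], grip=[1,1,1,1])

```text
clock: 14.45
tool_pos: [0.5623, -0.0488, 0.08]
eef_rot: [0.997, 0.076, 0.001, 0.002]
contact_force: [0.2, -5.6, 4.5]
opening: 0.256
finger_force: 40.1
```

```bash
python3 st.py
```

```text
t 14.45 tcp [ 0.5623 -0.0488  0.08  ] along/left 0.0479 -0.0004 F a/l/z -5.5 0.7 4.5 M [-1.29 -0.12 -0.02] open 22.564231098915986 ff 40.085402224212885
```

Request:
jog_arm(turn=[[0,0,0],[0,0,0],[0,0,0],[0,0,0]], translation=[[0,-0.001,0],[0,-0.002,0],[0,-0.003,0],[0,-0.003,0]], grip=[1,1,1,1])

```text
clock: 14.95
tool_pos: [0.561, -0.0427, 0.0793]
eef_rot: [0.997, 0.078, -0.0, -0.0]
contact_force: [0.4, -1.7, -0.9]
opening: 0.263
finger_force: 40.0
```

Request:
jog_arm(turn=[[0,0,0],[0,0,0],[0,0,0],[0,0,0]], translation=[[0,-0.001,0],[0,-0.002,0],[0,-0.003,0],[0,-0.003,0]], grip=[1,1,1,1])

```text
clock: 15.45
tool_pos: [0.5607, -0.0412, 0.0794]
eef_rot: [0.997, 0.077, 0.0, 0.001]
contact_force: [2.3, -4.4, -3.4]
opening: 0.261
finger_force: 40.1
```

The pin dropped in (z 0.0793, Fz gone) and then met the far edge. I'll back off about 3 mm in command and lower slightly.

Request:
jog_arm(turn=[[0,0,0],[0,0,0],[0,0,0],[0,0,0],[0,0,0],[0,0,0]], translation=[[0,0.001,0],[0,0.002,0],[0,0.003,0],[0,0.003,0.001],[0,0.003,0.002],[0,0.003,0.002]], grip=[1,1,1,1,1,1])

```text
clock: 16.2
tool_pos: [0.5612, -0.0428, 0.0776]
eef_rot: [0.997, 0.078, 0.0, -0.0]
contact_force: [-0.1, 0.1, -0.2]
opening: 0.263
finger_force: 40.0
```

```bash
python3 st.py
```

```text
t 16.2 tcp [ 0.5612 -0.0428  0.0776] along/left 0.054 -0.0002 F a/l/z 0.1 0.1 -0.2 M [-0.01 -0.05 -0.01] open 23.150074150937193 ff 40.00161733478308
```

Request:
jog_arm(turn=[[0,0,0],[0,0,0],[0,0,0],[0,0,0],[0,0,0]], translation=[[0,0,0.001],[0,0,0.002],[0,0,0.003],[0,0,0.004],[0,0,0.004]], grip=[1,1,1,1,1])

```text
clock: 16.82
tool_pos: [0.5613, -0.0437, 0.0734]
eef_rot: [0.997, 0.077, 0.0, 0.0]
contact_force: [1.1, -2.0, 1.9]
opening: 0.257
finger_force: 40.0
```

```bash
python3 st.py
```

```text
t 16.825 tcp [ 0.5613 -0.0437  0.0734] along/left 0.0531 -0.0001 F a/l/z -2.1 -0.8 1.9 M [-0.48 -0.18  0.  ] open 22.59336552775445 ff 40.01137236133218
```

The taper has centred itself (depth 7 mm, centre at 53.1 mm along). I'll trim by 0.8 mm and push down.

Request:
jog_arm(turn=[[0,0,0],[0,0,0],[0,0,0],[0,0,0],[0,0,0],[0,0,0],[0,0,0]], translation=[[0,0.0008,0],[0,0.0008,0.001],[0,0.0008,0.002],[0,0.0008,0.003],[0,0.0008,0.004],[0,0.0008,0.005],[0,0.0008,0.006]], grip=[1,1,1,1,1,1,1])

```text
clock: 17.7
tool_pos: [0.5616, -0.0438, 0.068]
eef_rot: [0.997, 0.077, 0.0, -0.0]
contact_force: [-0.5, 0.8, 7.7]
opening: 0.26
finger_force: 40.0
```

```bash
python3 st.py
```

```text
t 17.7 tcp [ 0.5616 -0.0438  0.068 ] along/left 0.0529 -0.0004 F a/l/z 0.9 0.4 7.7 M [0.1  0.07 0.05] open 22.880710706331875 ff 40.00025114044547
```

Request:
jog_arm(turn=[[0,0,0],[0,0,0],[0,0,0],[0,0,0],[0,0,0],[0,0,0],[0,0,0],[0,0,0]], translation=[[0,0,0.001],[0,0,0.002],[0,0,0.003],[0,0,0.004],[0,0,0.005],[0,0,0.006],[0,0,0.007],[0,0,0.007]], grip=[1,1,1,1,1,1,1,1])

```text
clock: 18.7
tool_pos: [0.5612, -0.044, 0.0603]
eef_rot: [0.997, 0.077, -0.0, -0.0]
contact_force: [1.2, -0.1, 0.6]
opening: 0.262
finger_force: 40.0
```

```bash
python3 st.py
```

```text
t 18.7 tcp [ 0.5612 -0.044   0.0603] along/left 0.0528 -0.0001 F a/l/z -0.3 -1.1 0.6 M [ 0.07 -0.14 -0.04] open 23.0529598881355 ff 39.99994285404682
```

The pin snapped through to the home height. A light extra press will confirm it is seated.

Request:
jog_arm(turn=[[0,0,0],[0,0,0],[0,0,0]], translation=[[0,0,0.0005],[0,0,0.001],[0,0,0.001]], grip=[1,1,1])

```text
clock: 19.08
tool_pos: [0.5613, -0.044, 0.0602]
eef_rot: [0.997, 0.077, 0.0, 0.0]
contact_force: [-1.9, 0.2, 7.3]
opening: 0.259
finger_force: 40.0
```

```bash
python3 st.py
```

```text
t 19.075 tcp [ 0.5613 -0.044   0.0602] along/left 0.0528 -0.0002 F a/l/z 0.5 1.9 7.3 M [ 0.16  0.14 -0.  ] open 22.775130557896635 ff 39.99919272959232
```

The height stays put while the force rises, so the head is on the boss. I'll relax, open and lift away.

Request:
jog_arm(turn=[[0,0,0],[0,0,0],[0,0,0],[0,0,0],[0,0,0],[0,0,0],[0,0,0],[0,0,0],[0,0,0],[0,0,0],[0,0,0],[0,0,0],[0,0,0],[0,0,0],[0,0,0]], translation=[[0,0,-0.0008],[0,0,-0.0008],[0,0,-0.0008],[0,0,-0.0008],[0,0,-0.0008],[0,0,-0.0008],[0,0,-0.005],[0,0,-0.015],[0,0,-0.035],[0,0,-0.06],[0,0,-0.09],[0,0,-0.12],[0.0,0,-0.14],[0,0,-0.15],[0,0,-0.15]], grip=[0.4,0.4,0.4,0.4,0.4,0.4,0.4,0.4,0.4,0.4,0.4,0.4,0.4,0.4,0.4])

```text
clock: 20.95
tool_pos: [0.5615, -0.0441, 0.2101]
eef_rot: [0.997, 0.077, 0.001, 0.0]
contact_force: [-0.4, 0.5, -0.2]
opening: 0.6
finger_force: 0.0
```

```bash
python3 - <<'E'
from h import *
cv2.imwrite("pics/s6.png",cams.snapshot("scene")[120:250,250:420,::-1].repeat(4,0).repeat(4,1))
for n in("pin_grip","rest_hole"):print([(np.round(d["position"],4).tolist(),round(d["p"],2)) for d in models.place_of("scene",n)[:2]])
E
python3 st.py
```

```text
[([0.5582, -0.0468, 0.074], 0.72), ([0.564, -0.0443, 0.0663], 0.19)]
[([0.5617, -0.0424, 0.0635], 0.73)]
t 21.1 tcp [ 0.5606 -0.0441  0.2087] along/left 0.0528 0.0006 F a/l/z -0.7 1.4 -0.0 M [ 0.01  0.03 -0.05] open 52.82371224537806 ff 0.0
```

View pics/s6.png

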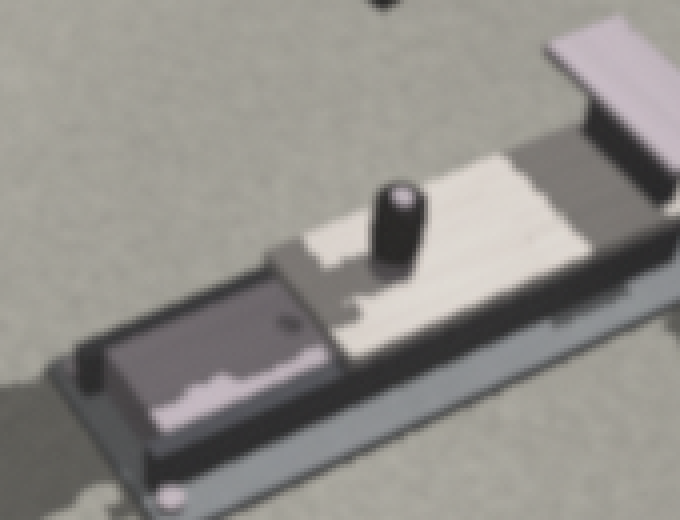

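The pin stands upright at (400,225) with its head on the boss. The first hole is uncovered at (290,322) and the gripper is clear.

```bash
python3 -c "
from plant import r
print(r.finish_job())"
```

```text
the job is handed in; nothing more can be done
None
```

The rest is one hole nearer the wheel, about 53 mm along the slide; the pin is home with its head on the boss, the gripper let go and clear, nothing else touched, and the job handed in at about 21 s.

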